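Load a flanged sample tube into the shaker's slotted hold-down plate

TASK

Take the glass tube with the blue cap from the tray, stand it on the shaker's open deck and slide it upright into the slot, so that its foot flange goes under the blue slotted plate, and on until the tube has pushed the stop's orange plunger fully in. The stop may be set anywhere along the slot, so feel for it, and be gentle: it is glass, and must not be dropped, jammed or rammed. Let go of it there, upright, and leave everything else where it stands.

Things in the scene. Friction and masses are not known exactly. Their poses are not given: they have to be found in the camera images.
- tube_blue_mid (a point): the tube to load: point on its axis half-way up, 45 mm above its underside; z up. Glass tube, 90 mm high, about 0.1 kg: foot flange 48 mm in diameter, 6 mm thick; above it an amber barrel 30 mm in diameter with a paper band, up to 78 mm; then a blue cap 34 mm in diameter, 12 mm high. Best gripped across the barrel 55 to 65 mm above its underside.
- tube_white_mid (a point): neighbour tube of the same shape with a white cap, same kind of point; leave it alone
- tube_green_mid (a point): neighbour tube of the same shape with a green cap, same kind of point; leave it alone
- tray: white tray 110 x 270 mm with a rim 10 mm high, fixed; origin at the centre of its underside, the three tubes stand in a row along its y axis, 85 mm apart (in any order), on a floor 4 mm thick
- holder: laboratory shaker, white base 220 x 180 mm, fixed; origin at the centre of its underside, z up. Its flat aluminium deck, 200 (x) by 150 (y) mm, lies 50 mm above the origin, open at x = -100 to -15 mm. From x = -15 to 85 mm it is covered by the blue slotted plate, 6 mm thick, its underside 8 mm above the deck; the cavity below it is 68 mm wide. The tube slides in along +x.
- deck_open (a point): point on the shaker's deck at its x = -60, y = 0, z = 50 mm: middle of the open part, where the tube is stood before it is slid in; axes as the shaker's
- slot_mouth (a point): mid of the slot's mouth, on the blue plate's top edge, at the shaker's x = -15, y = 0, z = 64 mm; axes as the shaker's. The slot runs along +x, open to -x: 53 mm wide here, narrowing within 15 mm to 33 mm, then straight to its closed end 67 mm from the mouth. The plate's front edge is turned up some 4 mm as a lead-in. It guides the barrel; the flange goes under the plate.
- plunger (a joint): how far the orange plunger is pushed in, m: 0 free, 0.008 fully in (hard end). No spring: takes about 4 N, stays where left. Tip 14 mm in diameter, 26 mm above the deck over the slot's centre line, facing -x from a rigid steel stop block (36 mm wide, top 34 mm above the deck). The stop is set anew each time and not measured: the free tip lies anywhere from the shaker's x = 18 to 43 mm.
- reagent: glass bottle with blue cap, 64 mm in diameter, 140 mm high; bystander, origin under its centre
- jar: glass jar, 70 mm in diameter, 90 mm high; bystander, origin under its centre
- mortar: white bowl 84 mm in diameter, 45 mm high; bystander, origin under its centre
- crucible: white cup 52 mm in diameter, 40 mm high; bystander, origin under its centre
- sprayer: blue and red spray bottle, 72 mm in diameter, 165 mm high; bystander, origin under its centre

How it is judged:
By the outcome, as a careful person would: the job done as asked, in the order asked, and still so for the second after the job is handed in, with the robot touching nothing.
It also fails if it takes over 72 s, if anything falls off the work surface, if the arm or the gripper's body presses on something with over 40 N, if the wrist force passes 120 N, or if a joint passes its speed limit or range.

ROBOT

A 6-joint arm with a two-finger parallel gripper is mounted at the origin on the work surface. World frame = base frame: x ahead of the robot, y to its left, z up, the work surface at z = 0. Lengths are in m, angles in rad, forces in N, time in s.
With the tool pointing down it reaches from about 0.375 to 0.975 m from the base axis. Payload 3.8 kg.
Tool frame: the origin (TCP) lies midway between the tips of the shut fingers; the grasp point (between the pads) lies bot.grip_point_offset behind it (bot.grip_point_offset is the distance from the TCP to the grasp point, in m); z points along the fingers, y is the direction in which the jaws open and shut (so a half turn about z gives the same grasp; the last joint's range is limited). The gripper opens to 88 mm and grips with 3 to 60 N. Pads are 18 mm wide; open, the fingers measure 123 mm over their backs; the gripper's body (75 mm by 187 mm) begins 45 mm behind the grasp point.
Start: joints at [-1.325, 0.264, 1.604, -0, 1.274, -0.037], TCP at [0.188, -0.648, 0.239] pointing down, gripper open.
Joint ranges: [-2.63, 2.63], [-0.94, 2.18], [0.31, 2.57], [-1.31, 4.45], [0, 2.66], [-2.55, 2.55]. Speed limits (rad/s): [2.57, 2.57, 3.14, 3.14, 3.14, 3.14].

INTERFACE

Orientations are given as a rotation vector (axis times angle).
In Python, from bench import bot, kinematics, sensors, viewer gives the robot as it stands. Calls block until the motion is done:
- bot.goto(position, orientation): joint-space move of the TCP to a pose.
- bot.line_to(position, rotation=None, feed=0.15, contact_N=None): straight line of the TCP; rotation=None keeps the orientation; feed is the mean speed in m/s. With contact_N (N) it stops when the force on the tool has changed by that much, and returns True; else False.
- bot.goto_joints(angles): joint-space move.
- bot.gripper_to(opening, squeeze=None): finger opening in m; squeeze is the grip in N (None keeps the last); returns when the fingers have stopped.
- bot.pause(seconds).
- kinematics.solve_ik(position, orientation): joint angles nearest the present ones, or None.
- sensors.read_state(): the state.
- viewer.snapshot(name): name is "scene" or "top" or "wrist"; returns a dict with "img" (384x512x3 uint8, red, green, blue), "depth" (384x512 float32, m along the optical axis (not along the pixel's ray), 0 where there is no reading), "fx", "fy", "cx", "cy" (pixels), "pose" (4x4, takes a point from camera to world coordinates). Camera axes: x right, y down, z forward; pixel columns grow to the right and rows downward; lengths in m; the calibration is good to about 2 mm. A picture is of the moment at which its call begins.
A pose or a line that the arm cannot do raises bot.MotionError and nothing moves.
- bot.close_job(): hands the job in, once; it reports no verdict.
The state is a dict: "clock": time; "joint_pos": joint angles; "qd": joint speeds; "joint_efforts": joint torques, N m; "tcp_pos": TCP position; "tcp_rot": TCP orientation; "ft_force": force on the tool from outside, world axes, zero at the start; "ft_torque": the same for the moment, N m; "gripper_width": finger opening in m.
Only numpy, scipy, OpenCV 4.12 (cv2) and the standard library are available. Lean on these libraries where they do the work, as an engineer would, in place of code of your own. Each camera call takes 0.05 s, during which the arm holds its last target.

## Working session

There is one attempt and no reset: what is moved stays moved. The work goes in short steps, each a Python script; the robot and the scene stay as the last script left them, time stands still between calls to the robot, and variables do not carry over. Pictures are saved under pics/ and viewed, and the job is handed in when it is done.

```bash
mkdir -p pics; ls
python3 - <<'E'
from bench import bot,sensors,viewer
import cv2,numpy as np
print(sensors.read_state(), bot.grip_point_offset)
for n in ("scene","top","wrist"):
    s=viewer.snapshot(n); cv2.imwrite(f"pics/{n}0.png",s["img"][:,:,::-1]); print(n,s["fx"],s["cx"],s["cy"],s["pose"].round(4).tolist())
    np.savez(f"pics/{n}0.npz",**s)
E
```

```text
pics
{'clock': 0.0, 'joint_pos': array([-1.32487133e+00,  2.64746920e-01,  1.60536801e+00,  6.48447204e-06,
        1.27372432e+00, -3.69141767e-02]), 'qd': array([-1.57286672e-03, -9.97914356e-05, -4.05261489e-05,  3.13465084e-04,
        1.23655331e-03, -5.94170712e-04]), 'joint_efforts': array([ 1.46942391e-03, -5.02116966e+01, -3.56872702e+01,  7.29536754e-02,
        2.94882583e-02, -1.78845080e-04]), 'tcp_pos': array([ 0.18819692, -0.64748456,  0.23739546]), 'tcp_rot': array([-3.10801756e+00, -4.42485322e-01,  3.58185818e-04]), 'ft_force': array([-0.30863681, -1.01663347, -0.1081308 ]), 'ft_torque': array([ 0.02498834, -0.00076875,  0.00410885]), 'gripper_width': 0.08815792554055177} 0.0187
scene 477.29625482404094 259.02674162970897 194.23472755742145 [[-0.5318, 0.4923, -0.689, 1.4715], [0.8466, 0.3275, -0.4194, 0.5271], [0.0192, -0.8064, -0.591, 0.8147], [0.0, 0.0, 0.0, 1.0]]
top 495.33153162470165 254.3138426377288 184.74056748396774 [[-0.0079, -0.983, 0.1832, 0.3421], [-1.0, 0.0069, -0.0063, -0.0202], [0.0049, -0.1833, -0.983, 1.5153], [0.0, 0.0, 0.0, 1.0]]
wrist 296.39841631340647 251.8069943464766 195.31844473570595 [[0.2792, -0.9276, -0.248, 0.2513], [-0.9602, -0.2701, -0.071, -0.6302], [-0.0011, 0.258, -0.9662, 0.3828], [0.0, 0.0, 0.0, 1.0]]
```

View pics/scene0.png

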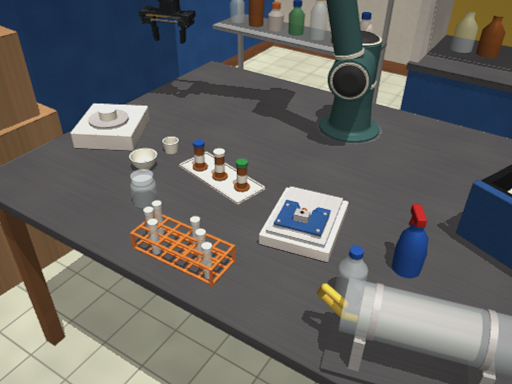

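View pics/top0.png

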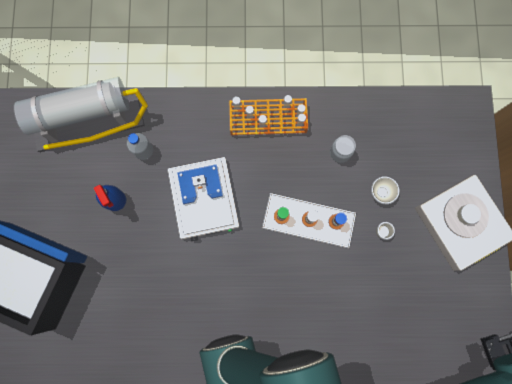

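View pics/wrist0.png

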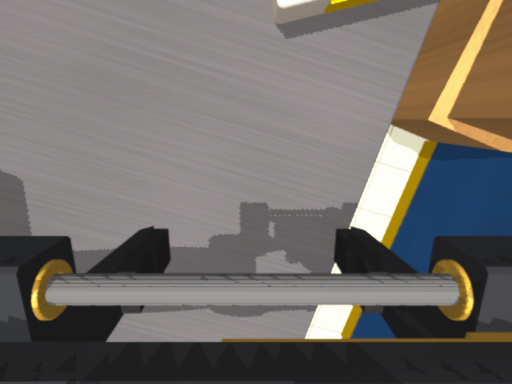

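The top view shows the blue-capped tube at about (340,219), at the right end of the tray. The shaker is at about (203,198), with its slot opening towards image-down (world −x). I'll zoom in and measure.

```bash
cat > h.py <<'E'
import numpy as np,cv2
def ray(s,u,v):
    d=np.array([(u-s["cx"])/s["fx"],(v-s["cy"])/s["fy"],1.]);P=s["pose"];return P[:3,3],P[:3,:3]@d
def onz(s,u,v,z):
    o,d=ray(s,u,v);return o+d*(z-o[2])/d[2]
def proj(s,p):
    P=s["pose"];c=P[:3,:3].T@(np.array(p)-P[:3,3]);return np.array([s["fx"]*c[0]/c[2]+s["cx"],s["fy"]*c[1]/c[2]+s["cy"]])
def blobs(mask,amin=15):
    n,l,st,c=cv2.connectedComponentsWithStats(mask.astype(np.uint8))
    return [(st[i,4],c[i].round(2).tolist(),st[i,:4].tolist(),l==i) for i in range(1,n) if st[i,4]>=amin]
E
python3 - <<'E'
from h import *
s=dict(np.load("pics/top0.npz"));im=s["img"]
c=im[145:255,150:370]; cv2.imwrite("pics/topz.png",cv2.resize(c[:,:,::-1],None,fx=3.6,fy=3.6,interpolation=cv2.INTER_CUBIC))
s2=dict(np.load("pics/scene0.npz"))
c=s2["img"][170:270,240:370]; cv2.imwrite("pics/scz.png",cv2.resize(c[:,:,::-1],None,fx=6,fy=6,interpolation=cv2.INTER_CUBIC))
hsv=cv2.cvtColor(im,cv2.COLOR_RGB2HSV)
H,S,V=[hsv[:,:,i].astype(int) for i in range(3)]
print("blue")
for a,c,b,m in blobs((H>100)&(H<130)&(S>140)&(V>60)): 
    if 150<c[0]<370 and 140<c[1]<260: print(a,c,b,onz(s,*c,.094).round(4), onz(s,*c,.064).round(4))
for a,c,b,m in blobs((H>45)&(H<80)&(S>140)): 
    if 150<c[0]<370 and 140<c[1]<260: print("green",a,c,onz(s,*c,.094).round(4))
print("white")
for a,c,b,m in blobs((S<45)&(V>150),200):
    if 150<c[0]<370 and 140<c[1]<260:
        mm=m.astype(np.uint8); cn=max(cv2.findContours(mm,0,1)[0],key=cv2.contourArea)
        r=cv2.minAreaRect(cn); print(a,c,r)
        for p in cv2.boxPoints(r): print(p,onz(s,*p,.0).round(4),onz(s,*p,.01).round(4),onz(s,*p,.05).round(4))
E
```

```text
blue
791 [199.26, 182.68] [179, 166, 43, 37] [0.6143 0.1314 0.094 ] [0.62   0.1346 0.064 ]
88 [340.3, 218.42] [335, 214, 11, 10] [ 0.5065 -0.2766  0.094 ] [ 0.5099 -0.282   0.064 ]
green 78 [282.62, 212.49] [ 0.5249 -0.1104  0.094 ]
white
318 [344.9, 144.75] ((345.2500305175781, 144.75001525878906), (19.798988342285156, 19.091880798339844), 45.0)
[331.50003 144.50002] [ 0.7523 -0.275   0.    ] [ 0.7496 -0.2733  0.01  ] [ 0.7388 -0.2666  0.05  ]
[345.00003 131.00002] [ 0.7963 -0.3196  0.    ] [ 0.7933 -0.3176  0.01  ] [ 0.7813 -0.3097  0.05  ]
[359.00003 145.00002] [ 0.7501 -0.362   0.    ] [ 0.7474 -0.3597  0.01  ] [ 0.7366 -0.3507  0.05  ]
[345.50003 158.50002] [ 0.7065 -0.3174  0.    ] [ 0.7041 -0.3155  0.01  ] [ 0.6945 -0.3076  0.05  ]
3175 [203.75, 202.55] ((202.38462829589844, 197.42308044433594), (71.97461700439453, 59.81542205810547), 78.69007110595703)
[166.00002 168.     ] [0.6798 0.246  0.    ] [0.6776 0.2442 0.01  ] [0.6686 0.2372 0.05  ]
[224.65385 156.26923] [0.7163 0.0626 0.    ] [0.7138 0.0621 0.01  ] [0.7039 0.0599 0.05  ]
[238.76924 226.84616] [0.4937 0.0187 0.    ] [0.4927 0.0185 0.01  ] [0.4887 0.0175 0.05  ]
[180.1154  238.57693] [0.4593 0.1976 0.    ] [0.4585 0.1961 0.01  ] [0.4554 0.1904 0.05  ]
2646 [308.73, 220.25] ((309.1460266113281, 220.03367614746094), (89.34417724609375, 36.27733612060547), 12.994616508483887)
[261.5393 227.6629] [ 0.4907 -0.051   0.    ] [ 0.4897 -0.0508  0.01  ] [ 0.4858 -0.05    0.05  ]
[269.6966  192.31458] [ 0.6003 -0.0775  0.    ] [ 0.5986 -0.0771  0.01  ] [ 0.5918 -0.0756  0.05  ]
[356.75275 212.40445] [ 0.5356 -0.345   0.    ] [ 0.5343 -0.3429  0.01  ] [ 0.5292 -0.3343  0.05  ]
[348.59546 247.75278] [ 0.4275 -0.3152  0.    ] [ 0.427  -0.3133  0.01  ] [ 0.4247 -0.3055  0.05  ]
```

Run:
```python
from h import *
s=dict(np.load("pics/top0.npz"))
d=s["depth"]
v,u=np.mgrid[0:384,0:512]
P=s["pose"];C=np.stack([(u-s["cx"])/s["fx"]*d,(v-s["cy"])/s["fy"]*d,d],-1)@P[:3,:3].T+P[:3,3]
np.set_printoptions(linewidth=250)
print((C[155:245:3,165:245:4,2]*1000).astype(int))
```

```text
[[   0   -4    0   -1    6    0    1   -3   -2   -1   -5    2    4    1    2    1    4    0    0    3]
 [   3   -1    1   -2    0    1   -2    7    3   -2    4   -1   -1   37   38   33    2   -2    0    1]
 [  -1    1    2    0   -5    7    5    0    3    4   43   38   54   51   34   38   -7    5    3    2]
 [   4    3   -2    5    3   -4   36   44   47   52   47   49   46   50   50   35   -2    1    1   -1]
 [   0   -2   32   36   40   50   49   53   46   65   65   66   68   49   45   45   -1    0   -3    7]
 [   4   42   55   49   53   59   64   69   66   65   63   65   66   68   50   42   -1    2    1    3]
 [  -3   35   47   49   68   65   62   69   60   62   63   64   69   62   51   45    3    0    0   -2]
 [  -4   39   38   50   63   65   63   66   82 1515   67   60   66   67   53   35   17    2    1   -3]
 [  -6   -5   34   50   62   57   65   86   82   84   67   57   63   76   50   43   37   -1    1    0]
 [  -1    2   40   46   62   62   66   80   83   85   78   63   64   63   51   53   37   -3    0    0]
 [   1    5   35   49   65   65   65   61   70   47   44   65   66   5
[... 1290 characters left out ...]
   42   52   56   51   50   51   49   53   50   50   50   59   52   38   39    0]
 [   2    0   -3   -8   36   50   50   50   49   48   55   50   49   45   38   39   38   37   21    0]
 [  -2    0   -3   -3   37   45   45   50   47   52   38   37   44   43   34    6   29    1   -1    1]
 [  -2    3    0    4   36   51   44   40   36   33   34   27   14    4    0   -2    7    2   -2    1]
 [   3    0    5    0   33   35   41   31   32   -1    0    0    3   -4    2   -4   -2    3    0   -1]
 [   1   -2   -3   -1    5    2    6   30   28    0    0   -2    0   -1   -2    2 1515    2    3    2]
 [   4   -4    0    4   -1    1    0    5    0    0    3    0    7   -2    0   -1    4    1    5    2]]
```

View pics/topz.png

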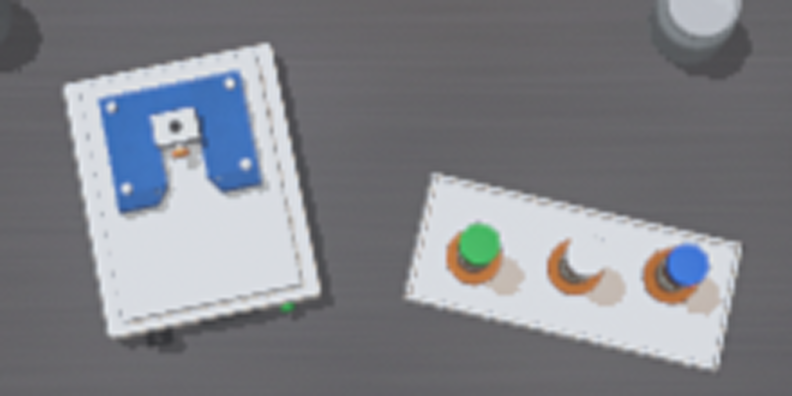

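View pics/scz.png

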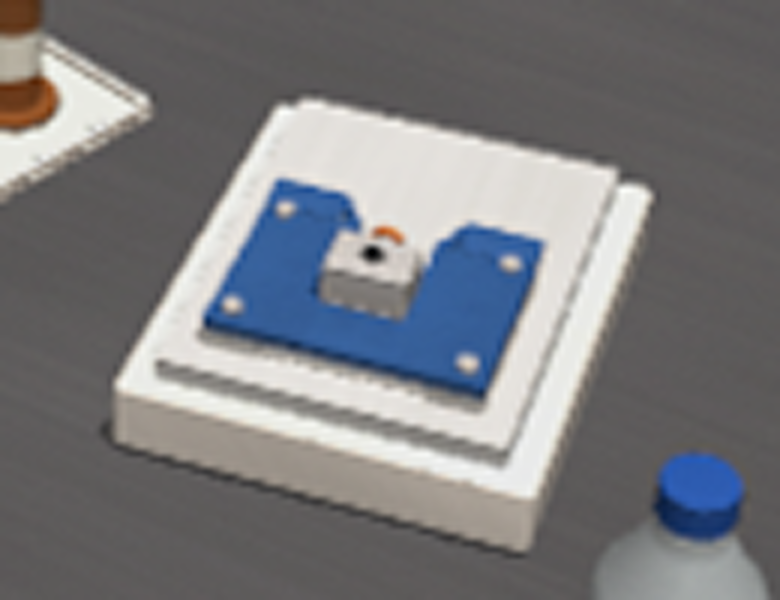

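```bash
cat >> h.py <<'E'
from scipy.spatial.transform import Rotation as R
def ori(yaw):  # tool z down, tool y along world yaw direction
    y=np.array([np.cos(yaw),np.sin(yaw),0]);z=np.array([0,0,-1.]);x=np.cross(y,z)
    return R.from_matrix(np.stack([x,y,z],1)).as_rotvec()
E
python3 - <<'E'
from h import *
from bench import bot,sensors,viewer,kinematics
w=dict(np.load("pics/wrist0.npz"));st=sensors.read_state()
T=np.eye(4);T[:3,:3]=R.from_rotvec(st["tcp_rot"]).as_matrix();T[:3,3]=st["tcp_pos"]
Tc=np.linalg.inv(T)@w["pose"];np.save("Tc.npy",Tc);print(Tc.round(3))
def look(target,yaw,h):
    T=np.eye(4);T[:3,:3]=R.from_rotvec(ori(yaw)).as_matrix();T[2,3]=h
    s=dict(w);s["pose"]=T@Tc
    p=onz(s,256,150,target[2]);off=np.array(target)-p;return T[:3,3]+[off[0],off[1],0]
for nm,t,h in(("sh",[.585,.13,.06],.25),("tr",[.505,-.25,.09],.26)):
  for yaw in (0.2,0.2+np.pi,0.2+np.pi/2,0.2-np.pi/2,-.2,-.2+np.pi):
    p=look(t,yaw,h);q=kinematics.solve_ik(p,ori(yaw));print(nm,round(yaw,2),p.round(3),None if q is None else np.round(q,2))
s=dict(np.load("pics/top0.npz"))
print(onz(s,336.7,221.4,.01),st["tcp_rot"])
E
```

```text
[[ 0.    -0.966 -0.258  0.065]
 [ 1.     0.     0.001  0.001]
 [-0.001 -0.258  0.966 -0.145]
 [ 0.     0.     0.     1.   ]]
sh 0.2 [0.585 0.101 0.25 ] [ 0.13  0.1   1.77 -0.    1.27 -0.07]
sh 3.34 [0.585 0.159 0.25 ] None
sh 1.77 [0.614 0.13  0.25 ] [ 0.17  0.17  1.7  -0.    1.28 -1.6 ]
sh -1.37 [0.556 0.13  0.25 ] [0.19 0.06 1.82 0.   1.26 1.56]
sh -0.2 [0.574 0.103 0.25 ] [ 0.13  0.08  1.79 -0.    1.27  0.33]
sh 2.94 [0.596 0.157 0.25 ] None
tr 0.2 [ 0.506 -0.281  0.26 ] [-0.55  0.07  1.79 -0.    1.28 -0.75]
tr 3.34 [ 0.504 -0.219  0.26 ] [-0.45  0.01  1.85 -0.    1.28  2.49]
tr 1.77 [ 0.536 -0.249  0.26 ] [-0.48  0.09  1.76  0.    1.28 -2.25]
tr -1.37 [ 0.474 -0.251  0.26 ] [-0.53 -0.01  1.87  0.    1.28  0.84]
tr -0.2 [ 0.494 -0.279  0.26 ] [-0.56  0.05  1.81 -0.    1.28 -0.36]
tr 2.94 [ 0.516 -0.221  0.26 ] None
[ 0.50713686 -0.2803564   0.01      ] [-3.10848897e+00 -4.42459578e-01  3.27943663e-04]
```

Run:
```python
from h import *
from bench import bot,sensors,viewer
for nm,p,yaw in(("sh",[.585,.101,.28],.2),("tr",[.494,-.279,.28],-.2)):
    bot.goto(p,ori(yaw)); bot.pause(.2); s=viewer.snapshot("wrist"); np.savez(f"pics/w_{nm}.npz",**s)
    im=s["img"][:,:,::-1]
    cv2.imwrite(f"pics/w_{nm}.png",cv2.resize(im,None,fx=1.5,fy=1.5)); print(sensors.read_state()["clock"],sensors.read_state()["ft_force"])
```

```text
3.375 [ 0.16477475 -0.77275888  0.17710045]
5.075 [-0.37744687 -0.57518976  0.36371048]
```

View pics/w_sh.png

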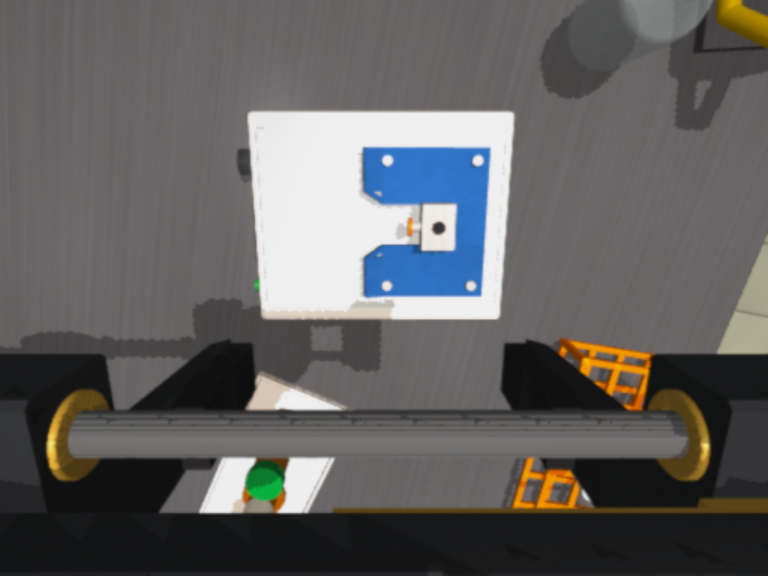

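View pics/w_tr.png

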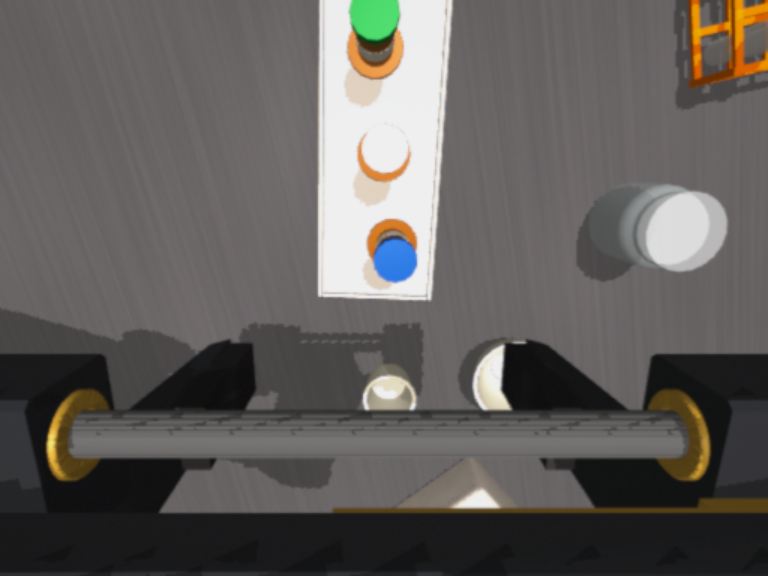

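Run:
```python
from h import *
s=dict(np.load("pics/w_tr.npz"));hsv=cv2.cvtColor(s["img"],cv2.COLOR_RGB2HSV).astype(int);H,S,V=hsv[...,0],hsv[...,1],hsv[...,2]
for nm,m in(("blue",(H>100)&(H<130)&(S>130)&(V>60)),("green",(H>45)&(H<80)&(S>130)),("orange",(H>5)&(H<18)&(S>130)&(V>100))):
    for a,c,b,mm in blobs(m,60):
        if b[0]<200 or b[0]>300: continue
        cn=max(cv2.findContours(mm.astype(np.uint8),0,1)[0],key=cv2.contourArea)
        (u,v),r=cv2.minEnclosingCircle(cn);print(nm,a,c,b,(u,v,r),onz(s,u,v,.094).round(4),onz(s,u,v,.01).round(4))
s=dict(np.load("pics/w_sh.npz"));hsv=cv2.cvtColor(s["img"],cv2.COLOR_RGB2HSV).astype(int);H,S,V=hsv[...,0],hsv[...,1],hsv[...,2]
m=(H>100)&(H<130)&(S>130)&(V>60)
b=max(blobs(m),key=lambda t:t[0]);m=b[3];print(b[:3])
x0,y0,w,h=b[2]
def fit(pts,z):
    P=np.array([onz(s,*p,z)[:2] for p in pts]);vx,vy,cx,cy=cv2.fitLine(P.astype(np.float32),cv2.DIST_HUBER,0,1e-4,1e-4).ravel()
    if abs(vx)>abs(vy): 
        if vx<0: vx,vy=-vx,-vy
    elif vy<0: vx,vy=-vx,-vy
    r=(P-[cx,cy])@[-vy,vx];return np.array([cx,cy]),np.array([vx,vy]),np.abs(r).max()
# side edges (top/bottom in image) back edge(right)
cols=range(x0+10,x0+w-12)
top=[(u,np.where(m[:,u])[0].min()-.5) for u in cols];bot_=[(u,np.where(m[:,u])[0].max()+.5) for u in cols]
rows=[v for v in range(y0+8,y0+h-8)]
back=[(np.where(m[v])[0].max()+.5,v) for v in rows]
L={}
for k,p in(("top",top),("bot",bot_),("back",back)):
    L[k]=fit(p,.064);print(k,*L[k],np.degrees(np.arctan2(L[k][1][1],L[k][1][0])))
# slot edges: for each column in straight part
vc=int(b[1][1]);sl=[]
print("cols")
for u in range(x0,x0+w,2):
    col=m[:,u]; mid=152
    if col[mid]: continue
    up=mid-np.argmax(col[:mid][::-1])-.5; dn=mid+np.argmax(col[mid:])-.5
    a,c=onz(s,u,up,.064),onz(s,u,dn,.064);print(u,up,dn,((a+c)/2)[:2].round(4),np.linalg.norm(a-c).round(4))
np.save("pics/m.npy",m)
# screws
gray=(S<60)&(V>150)
for a,c,bb,mm in blobs(gray,15):
    if a<80 and x0<c[0]<x0+w and y0<c[1]<y0+h: print("screw",a,c,onz(s,*c,.066).round(4))
for a,c,bb,mm in blobs((H>5)&(H<22)&(S>130)&(V>100),4):
    if x0<c[0]<x0+w and y0<c[1]<y0+h: print("plunger",a,c,bb,onz(s,bb[0],c[1],.078).round(4))
```

```text
blue 647 [263.2, 172.74] [250, 158, 28, 30] (263.1519470214844, 172.61029052734375, 14.61119270324707) [ 0.5077 -0.2775  0.094 ] [ 0.5078 -0.2935  0.01  ]
green 803 [249.43, 12.75] [234, 0, 32, 30] (249.5, 10.982758522033691, 18.189958572387695) [ 0.5249 -0.115   0.094 ] [ 0.5293 -0.0899  0.01  ]
orange 510 [249.75, 39.01] [232, 20, 36, 32] (250.0, 32.517242431640625, 19.14722442626953) [ 0.5215 -0.134   0.094 ] [ 0.5251 -0.1137  0.01  ]
orange 182 [252.44, 112.76] [239, 95, 34, 26] (255.00807189941406, 103.1741943359375, 17.0898380279541) [ 0.5133 -0.2019  0.094 ] [ 0.5148 -0.1987  0.01  ]
orange 302 [259.44, 155.01] [245, 146, 33, 25] (260.921875, 162.0, 16.202138900756836) [ 0.5076 -0.2651  0.094 ] [ 0.5076 -0.278   0.01  ]
(np.int32(5726), [285.99, 146.02], [243, 99, 83, 99])
top [0.6095053  0.19196011] [0.980199   0.19801514] 7.459556972078151e-09 11.420914
bot [0.64098394 0.07813695] [0.9801539  0.19823804] 5.882547576172171e-09 11.433945
back [0.6635661  0.14411911] [-0.19615315  0.9805733 ] 0.000619275161074238 101.312096
cols
243 127.5 171.5 [0.5691 0.1233] 0.053
245 128.5 1
[... 795 characters left out ...]
318] 0.0399
287 134.5 167.5 [0.6217 0.1323] 0.0399
289 134.5 167.5 [0.6241 0.1328] 0.0399
291 134.5 167.5 [0.6264 0.1332] 0.0399
293 134.5 167.5 [0.6288 0.1337] 0.0399
295 134.5 167.5 [0.6312 0.1342] 0.0399
297 134.5 167.5 [0.6336 0.1347] 0.0399
299 134.5 167.5 [0.636  0.1352] 0.0399
301 134.5 167.5 [0.6383 0.1357] 0.0399
303 134.5 166.5 [0.6406 0.1367] 0.0386
323 147.5 151.5 [0.664 0.143] 0.0048
325 115.5 151.5 [0.6615 0.1615] 0.0423
screw 38 [257.82, 106.68] [0.5764 0.1759 0.066 ]
screw 42 [317.93, 106.81] [0.6449 0.1896 0.066 ]
screw 36 [257.5, 190.17] [0.5964 0.078  0.066 ]
screw 35 [313.43, 190.23] [0.6648 0.0918 0.066 ]
plunger 31 [273.0, 151.0] [272, 146, 3, 11] [0.6026 0.1303 0.078 ]
```

Run:
```python
from h import *
from bench import bot,sensors,viewer
o=ori(-.13)
bot.goto([.5077,-.2777,.17],o)
hit=bot.line_to([.5077,-.2777,.0453],feed=.1,contact_N=6)
st=sensors.read_state();print(hit,st["tcp_pos"],st["ft_force"],st["clock"])
if not hit:
    bot.gripper_to(.024,squeeze=20); st=sensors.read_state();print(st["gripper_width"],st["ft_force"],st["tcp_pos"])
    bot.line_to([.5077,-.2777,.08],feed=.06);bot.line_to([.5077,-.2777,.19],feed=.15)
    st=sensors.read_state();print(st["gripper_width"],st["ft_force"],st["tcp_pos"],st["clock"])
    s=viewer.snapshot("wrist");np.savez("pics/w1.npz",**s);cv2.imwrite("pics/w1.png",s["img"][:,:,::-1])
    s=viewer.snapshot("scene");np.savez("pics/s1.npz",**s);cv2.imwrite("pics/s1.png",cv2.resize(s["img"][60:260,100:370,::-1],None,fx=2.9,fy=2.9))
```

```text
False [ 0.50837231 -0.27808393  0.04616506] [0.64469246 0.53499158 0.8081364 ] 6.9917
0.032643673516681876 [0.39035995 0.38872608 0.10412874] [ 0.50774184 -0.27771268  0.04529538]
0.03293710039079245 [ 0.26749545  0.23703074 -1.04453355] [ 0.50698451 -0.27725249  0.18880065] 9.4833
```

View pics/w1.png

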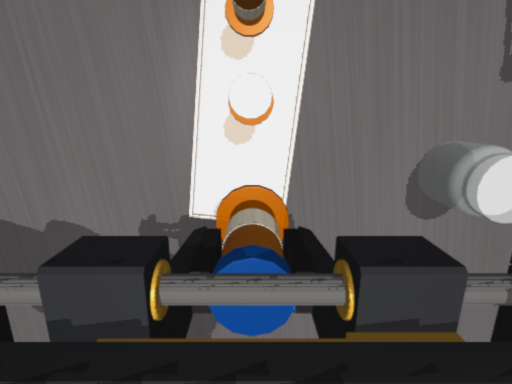

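View pics/s1.png

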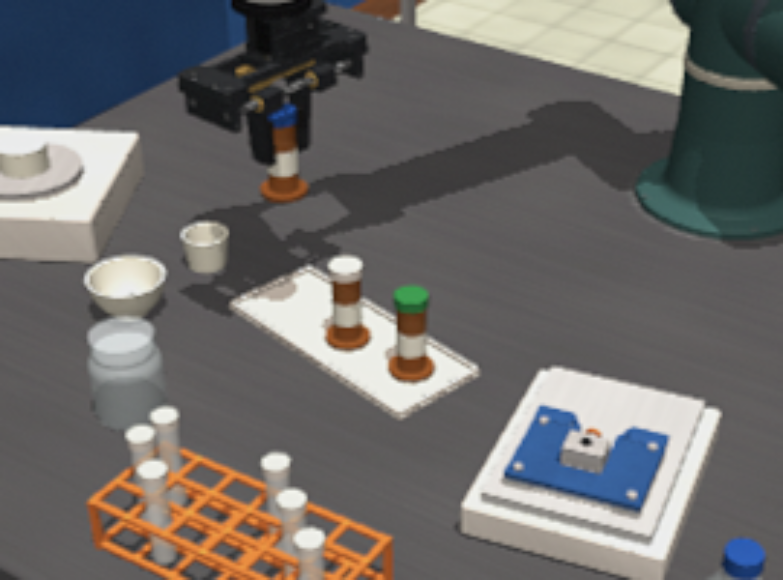

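```bash
cat >> h.py <<'E'
YAW=.198
EX=np.array([np.cos(YAW),np.sin(YAW)]);EY=np.array([-EX[1],EX[0]])
MOUTH=np.array([.5658,.1229]); ORG=MOUTH+.015*EX
def W(x,y,z): return [*(ORG+x*EX+y*EY),z]
def S(p): d=np.array(p[:2])-ORG;return np.array([d@EX,d@EY,p[2]])
def F(f): return np.array([f[:2]@EX,f[:2]@EY,f[2]])
E
python3 - <<'E'
from h import *
from bench import bot,sensors,viewer
o=ori(YAW)
bot.goto(W(-.06,0,.19),o)
bot.line_to(W(-.06,0,.102),feed=.12); bot.pause(.2)
st=sensors.read_state();print(S(st["tcp_pos"]),F(st["ft_force"]),st["clock"])
hit=bot.line_to(W(-.06,0,.084),feed=.015,contact_N=3)
st=sensors.read_state();print(hit,S(st["tcp_pos"]),F(st["ft_force"]),st["clock"])
bot.pause(.2);st=sensors.read_state();print(hit,S(st["tcp_pos"]),F(st["ft_force"]),st["ft_torque"])
s=viewer.snapshot("scene");np.savez("pics/s2.npz",**s);cv2.imwrite("pics/s2.png",cv2.resize(s["img"][130:270,220:390,::-1],None,fx=4.2,fy=4.2))
s=viewer.snapshot("wrist");cv2.imwrite("pics/w2.png",s["img"][:,:,::-1]);np.savez("pics/w2.npz",**s)
s=viewer.snapshot("top");cv2.imwrite("pics/t2.png",cv2.resize(s["img"][140:250,150:260,::-1],None,fx=5,fy=5));np.savez("pics/t2.npz",**s)
E
```

```text
[-5.91601253e-02 -5.73240253e-06  1.03080646e-01] [-0.12028492  0.49252578 -1.39275253] 12.125
True [-5.99901724e-02  1.32216742e-06  9.11801719e-02] [-0.39692342  0.19668439  3.32208082] 12.8833
True [-5.99980756e-02 -1.48186216e-05  9.11551810e-02] [0.7859582  0.26292097 5.18873364] [-0.07018745 -0.1063368   0.05311293]
```

View pics/s2.png

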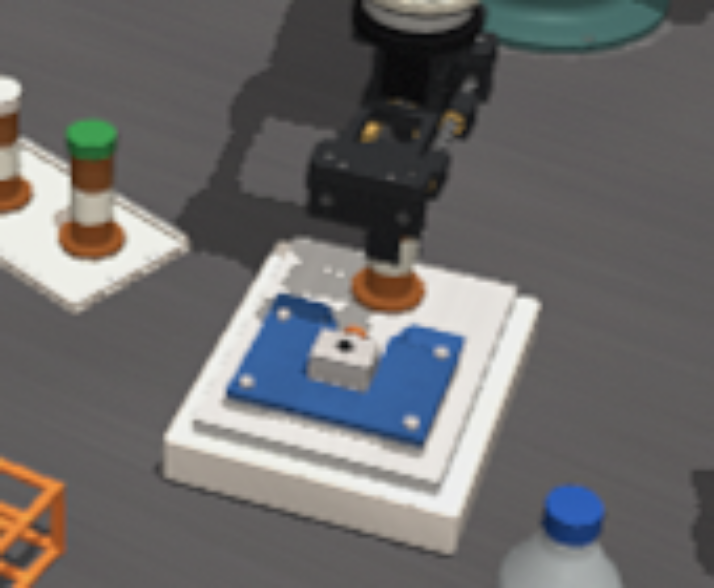

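View pics/w2.png

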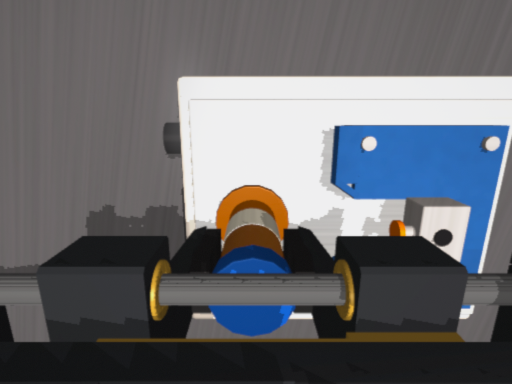

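View pics/t2.png

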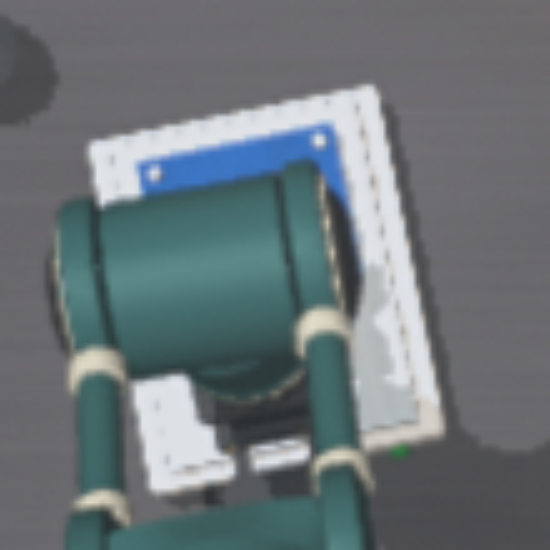

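Run:
```python
from h import *
from bench import bot,sensors,viewer
s=dict(np.load("pics/w2.npz"));hsv=cv2.cvtColor(s["img"],cv2.COLOR_RGB2HSV).astype(int);H,Sa,V=hsv[...,0],hsv[...,1],hsv[...,2]
m=(H>100)&(H<130)&(Sa>130)&(V>60)
for u in (360,375,390,400):
    r=np.where(m[100:215,u])[0]+100;print(u,r.max(),S(onz(s,u,r.max()+.5,.064)),S(onz(s,u,r.min()-.5,.064)))
p=sensors.read_state()
def rep(t): 
    st=sensors.read_state();print(t,S(st["tcp_pos"]).round(5),F(st["ft_force"]).round(2),st["ft_torque"].round(3),round(st["clock"],2))
z=.0913
for z in (.0914,.0917,.0920):
    bot.line_to(W(-.06,0,z),feed=.01);bot.pause(.15);rep(z)
    if sensors.read_state()["ft_force"][2]<0.5: break
open("z.txt","w").write(str(z))
```

```text
360 198 [0.00491787 0.01707835 0.064     ] [0.00086231 0.05999907 0.064     ]
375 198 [0.01397247 0.01708192 0.064     ] [0.0093563  0.06000119 0.064     ]
390 198 [0.02302651 0.0170855  0.064     ] [0.0178498  0.06000332 0.064     ]
400 198 [0.02906224 0.01708788 0.064     ] [0.02351186 0.06000473 0.064     ]
0.0914 [-6.020e-02 -4.000e-05  9.121e-02] [-0.55 -0.58  1.14] [-0.049 -0.081 -0.001] 13.7
0.0917 [-6.035e-02  3.000e-05  9.131e-02] [-0.03 -0.38 -1.38] [-0.035 -0.095  0.036] 14.1
```

Run:
```python
from h import *
from bench import bot,sensors,viewer
def rep(t): 
    st=sensors.read_state();print(t,S(st["tcp_pos"]).round(5),F(st["ft_force"]).round(2),st["ft_torque"].round(3),round(st["gripper_width"],4),round(st["clock"],2))
z=.0917
for x in (-.045,-.035,-.025,-.015,-.008,-.002):
    h=bot.line_to(W(x,.0003,z),feed=.03,contact_N=4);rep((x,h))
    if h: break
```

```text
(-0.045, False) [-0.04499  0.00031  0.0916 ] [-0.07  0.74 -2.01] [-0.061 -0.134 -0.025] 0.0324 14.75
(-0.035, False) [-0.03483  0.00027  0.0917 ] [-0.36  0.24 -1.5 ] [-0.04  -0.05   0.017] 0.0325 15.23
(-0.025, False) [-0.02484  0.00029  0.0917 ] [ 0.49 -0.84 -1.45] [-0.022 -0.117 -0.003] 0.0326 15.72
(-0.015, False) [-0.01485  0.00031  0.09169] [-0.62  0.24 -1.63] [-0.007 -0.091  0.011] 0.0328 16.2
(-0.008, False) [-0.00778  0.00029  0.09171] [-0.43  1.03 -1.55] [-0.017 -0.084 -0.009] 0.0324 16.58
(-0.002, False) [-0.00175  0.0003   0.09173] [-0.75 -0.04 -1.38] [-0.021 -0.096 -0.033] 0.0329 16.93
```

Run:
```python
from h import *
from bench import bot,sensors,viewer
def rep(t): 
    st=sensors.read_state();print(t,S(st["tcp_pos"]).round(5),F(st["ft_force"]).round(2),st["ft_torque"].round(3),round(st["gripper_width"],4),round(st["clock"],2));return F(st["ft_force"])
s=viewer.snapshot("scene");cv2.imwrite("pics/s3.png",cv2.resize(s["img"][130:270,220:390,::-1],None,fx=4.2,fy=4.2))
h=bot.line_to(W(.034,.0003,.0917),feed=.012,contact_N=2.5);rep(h);bot.pause(.1);rep("settled")
```

```text
True [0.00761 0.00029 0.09121] [-0.81  0.1   3.84] [-0.078 -0.028 -0.028] 0.0327 18.23
settled [0.00758 0.00032 0.09117] [ 0.51 -0.71  5.25] [-0.051 -0.043  0.015] 0.0329 18.33
```

View pics/s3.png

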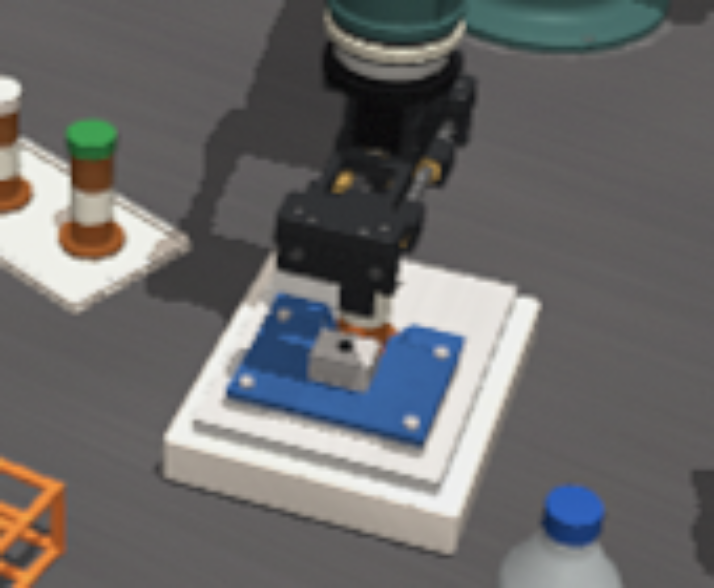

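Run:
```python
from h import *
from bench import bot,sensors,viewer
def rep(t): 
    st=sensors.read_state();print(t,S(st["tcp_pos"]).round(5),F(st["ft_force"]).round(2),st["ft_torque"].round(3),round(st["gripper_width"],4),round(st["clock"],2));return F(st["ft_force"])
x=.0076
bot.line_to(W(x,.0003,.0919),feed=.01);bot.pause(.15);rep("lift")
for i in range(4):
    x+=.001
    h=bot.line_to(W(x,.0003,.0919),feed=.008,contact_N=3);f=rep((round(x,4),h))
    if h:break
```

```text
lift [0.00716 0.00031 0.09137] [ 0.32  0.48 -2.03] [ 0.007 -0.102  0.015] 0.033 18.82
(0.0086, False) [0.00799 0.00033 0.09145] [-1.68  0.4  -1.49] [-0.08   0.062 -0.048] 0.0332 19.1
(0.0096, True) [0.00783 0.00031 0.0913 ] [-0.61 -0.45  5.61] [-0.058  0.09   0.005] 0.0325 19.31
```

Run:
```python
from h import *
from bench import bot,sensors,viewer
def rep(t): 
    st=sensors.read_state();print(t,S(st["tcp_pos"]).round(5),F(st["ft_force"]).round(2),st["ft_torque"].round(3),round(st["gripper_width"],4),round(st["clock"],2));return F(st["ft_force"])
x=.0079
bot.line_to(W(x,.0003,.0924),feed=.01);bot.pause(.2);rep("lift")
for i in range(5):
    x+=.001
    h=bot.line_to(W(x,.0003,.0924),feed=.008,contact_N=5);f=rep((round(x,4),h))
    if h:break
```

```text
lift [0.00768 0.00029 0.09209] [-0.54  0.3  -1.46] [-0.057 -0.059 -0.034] 0.0328 19.95
(0.0089, False) [0.0083  0.00028 0.09217] [-1.37  0.29 -1.43] [-0.091  0.272 -0.05 ] 0.0323 20.23
(0.0099, False) [0.00919 0.0003  0.09216] [-4.59  0.05  0.16] [-0.17   0.555  0.017] 0.033 20.5
(0.0109, False) [0.01067 0.00031 0.09219] [-4.18 -0.99 -0.79] [-0.217  0.582  0.023] 0.0326 20.77
(0.0119, False) [0.01184 0.00029 0.09218] [-3.77  0.1  -0.66] [-0.159  0.529  0.029] 0.033 21.05
(0.0129, False) [0.01288 0.0003  0.09224] [-3.67  0.87 -2.35] [-0.112  0.508  0.001] 0.0327 21.32
```

Run:
```python
from h import *
from bench import bot,sensors,viewer
def rep(t): 
    st=sensors.read_state();print(t,S(st["tcp_pos"]).round(5),F(st["ft_force"]).round(2),st["ft_torque"].round(3),round(st["gripper_width"],4),round(st["clock"],2));return F(st["ft_force"])
x=.0129
for i in range(16):
    x+=.0005
    h=bot.line_to(W(x,.0003,.0924),feed=.006,contact_N=5);f=rep((round(x,4),h))
    if h or f[0]<-7.5:break
bot.pause(.2);rep("end")
```

```text
(0.0134, False) [0.01332 0.00031 0.09225] [-3.31 -0.78 -2.94] [-0.145  0.596  0.029] 0.0327 21.57
(0.0139, False) [0.01382 0.00031 0.09227] [-3.71 -0.26 -3.36] [-0.157  0.544 -0.014] 0.0327 21.82
(0.0144, False) [0.01434 0.00031 0.09229] [-4.15  0.59 -2.6 ] [-0.214  0.583  0.001] 0.0329 22.07
(0.0149, False) [0.01488 0.0003  0.09231] [-3.79  0.   -3.1 ] [-0.09   0.604  0.048] 0.0323 22.32
(0.0154, False) [0.0154  0.00029 0.09236] [-4.09  0.02 -3.23] [-0.145  0.591  0.043] 0.0327 22.57
(0.0159, False) [0.01594 0.0003  0.09238] [-3.55 -0.33 -3.22] [-0.203  0.555 -0.016] 0.0325 22.82
(0.0164, False) [0.01646 0.00033 0.09241] [-3.89 -0.05 -3.49] [-0.169  0.579  0.015] 0.0327 23.07
(0.0169, False) [0.01671 0.0003  0.09243] [-4.96  0.2  -2.37] [-0.255  0.782 -0.031] 0.0324 23.32
(0.0174, False) [0.01685 0.00032 0.09241] [-6.73  0.17 -1.29] [-0.256  0.941  0.008] 0.0327 23.57
(0.0179, False) [0.01701 0.00032 0.09245] [-8.   -0.3  -0.11] [-0.266  1.14  -0.016] 0.0329 23.82
end [0.017   0.00031 0.09243] [-6.8  -0.74  0.15] [-0.278  1.047 -0.042] 0.0328 24.02
```

Run:
```python
from h import *
from bench import bot,sensors,viewer
def rep(t): 
    st=sensors.read_state();print(t,S(st["tcp_pos"]).round(5),F(st["ft_force"]).round(2),st["ft_torque"].round(3),round(st["gripper_width"],4),round(st["clock"],2));return F(st["ft_force"])
h=bot.line_to(W(.0174,.0003,.0905),feed=.006,contact_N=2.5);rep(h);bot.pause(.2);rep("low")
s=viewer.snapshot("wrist");cv2.imwrite("pics/w4.png",s["img"][:,:,::-1])
s=viewer.snapshot("scene");cv2.imwrite("pics/s4.png",cv2.resize(s["img"][150:250,250:370,::-1],None,fx=6,fy=6))
```

```text
True [0.01588 0.00034 0.09154] [-0.78  0.2   4.31] [-0.058 -0.078  0.043] 0.0326 24.24
low [0.01553 0.00033 0.09143] [0.04 0.21 6.21] [-0.014 -0.281  0.015] 0.0327 24.44
```

View pics/w4.png

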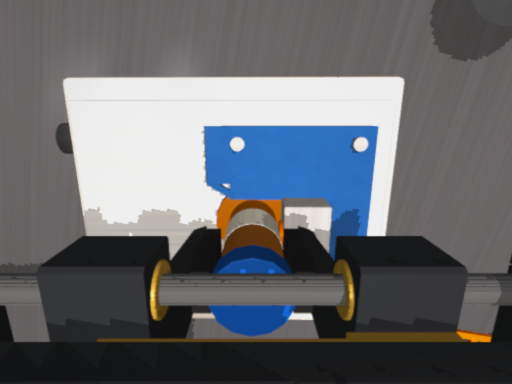

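View pics/s4.png

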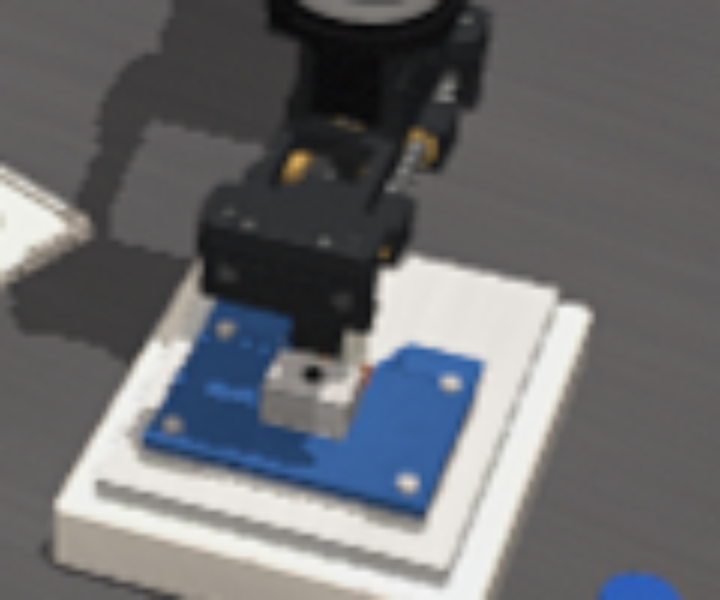

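Run:
```python
from h import *
from bench import bot,sensors,viewer
def rep(t): 
    st=sensors.read_state();print(t,S(st["tcp_pos"]).round(5),F(st["ft_force"]).round(2),st["ft_torque"].round(3),round(st["gripper_width"],4),round(st["clock"],2));return F(st["ft_force"])
z=.0919
bot.line_to(W(.0155,.0003,z),feed=.006);bot.pause(.2);rep("ease")
x=.0155
for i in range(10):
    x+=.0004
    h=bot.line_to(W(x,.0003,z),feed=.006,contact_N=6);f=rep((round(x,4),h))
    if h or f[0]<-7.5:break
bot.pause(.15);rep("end")
```

```text
ease [0.01525 0.00033 0.09168] [-0.26  0.01  0.47] [ 0.032 -0.331 -0.011] 0.0326 25.56
(0.0159, False) [0.0155  0.00033 0.09173] [-0.92 -0.29  1.02] [-0.014 -0.119 -0.026] 0.0328 25.81
(0.0163, False) [0.01583 0.00032 0.09175] [-1.63  0.76  2.28] [-0.1   0.07  0.04] 0.033 26.06
(0.0167, False) [0.01625 0.0003  0.09178] [-2.12  0.52  2.38] [-0.118  0.25   0.009] 0.0324 26.31
(0.0171, False) [0.01653 0.00029 0.09183] [-4.14 -1.63  4.2 ] [-0.212  0.581  0.041] 0.0329 26.56
(0.0175, False) [0.0167  0.00031 0.09184] [-4.98 -0.32  5.3 ] [-0.181  0.754 -0.037] 0.0322 26.81
(0.0179, False) [0.01679 0.00033 0.09187] [-6.96  0.08  5.81] [-0.248  0.967 -0.058] 0.0328 27.06
(0.0183, False) [0.01687 0.00033 0.09188] [-7.2 -0.   4.7] [-0.322  1.055  0.023] 0.0326 27.31
(0.0187, False) [0.01699 0.00034 0.09191] [-8.12 -0.54  7.57] [-0.352  1.157 -0.007] 0.0327 27.56
end [0.01692 0.00034 0.09187] [-7.73 -0.82  7.69] [-0.317  1.181  0.037] 0.0325 27.71
```

Run:
```python
from h import *
from bench import bot,sensors,viewer
def rep(t): 
    st=sensors.read_state();print(t,S(st["tcp_pos"]).round(5),F(st["ft_force"]).round(2),st["ft_torque"].round(3),round(st["gripper_width"],4),round(st["clock"],2));return st
st=rep("")
bot.line_to(W(.0167,.0003,.0917),feed=.006);bot.pause(.1);rep("eased")
bot.gripper_to(.04);rep("o1");bot.gripper_to(.07);st=rep("o2")
p=st["tcp_pos"].copy()
h=bot.line_to([p[0],p[1],.14],feed=.04,contact_N=5);rep(h)
if not h:
    bot.line_to([p[0],p[1],.26],feed=.15)
    bot.goto(W(-.01,-.03,.28),ori(YAW));bot.pause(.2)
    s=viewer.snapshot("wrist");np.savez("pics/w5.npz",**s);cv2.imwrite("pics/w5.png",cv2.resize(s["img"][:,:,::-1],None,fx=1.5,fy=1.5))
    s=viewer.snapshot("scene");np.savez("pics/s5.npz",**s);cv2.imwrite("pics/s5.png",cv2.resize(s["img"][150:250,250:370,::-1],None,fx=6,fy=6))
    rep("")
```

```text
[0.01692 0.00034 0.09187] [-7.73 -0.82  7.69] [-0.317  1.181  0.037] 0.0325 27.71
eased [0.01658 0.00031 0.09182] [-5.62 -0.56  5.37] [-0.172  0.78   0.001] 0.0326 28.29
o1 [0.01718 0.0003  0.09144] [-0.26  0.43 -1.04] [-0.048 -0.149 -0.016] 0.0402 28.62
o2 [0.01676 0.0003  0.09174] [0.04 0.07 0.83] [-0.042 -0.119 -0.037] 0.0702 29.23
False [0.01647 0.0003  0.13958] [-0.08 -0.53  0.19] [-0.031 -0.112  0.054] 0.07 30.58
 [-0.01    -0.0295   0.27892] [ 1.16 -0.62 -0.45] [-0.033 -0.129 -0.006] 0.0698 32.13
```

View pics/w5.png

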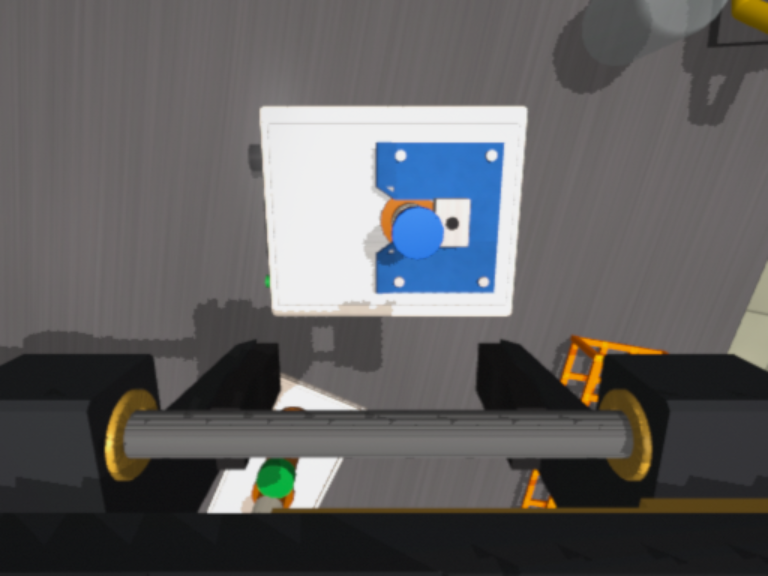

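View pics/s5.png

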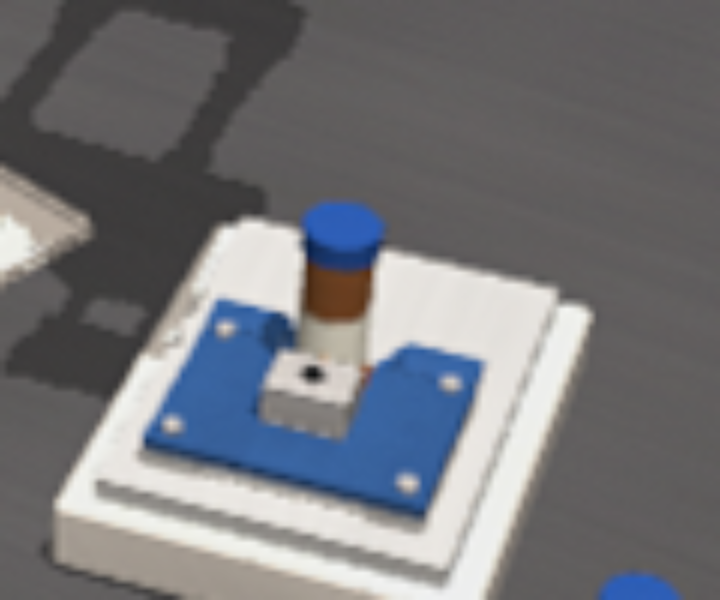

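Run:
```python
from h import *
a=dict(np.load("pics/w_sh.npz"));b=dict(np.load("pics/w5.npz"))
def msk(s):
    hsv=cv2.cvtColor(s["img"],cv2.COLOR_RGB2HSV).astype(int);return hsv[...,0],hsv[...,1],hsv[...,2]
H,Sa,V=msk(b)
cap=np.zeros_like(H,bool)
m=(H>100)&(H<125)&(V>190)&(Sa>110)
for ar,c,bb,mm in blobs(m,100): 
    cn=max(cv2.findContours(mm.astype(np.uint8),0,1)[0],key=cv2.contourArea);(u,v),r=cv2.minEnclosingCircle(cn)
    print("cap",ar,c,bb,(u,v,r),S(onz(b,u,v,.14)))
for n,s in(("before",a),("after",b)):
    H,Sa,V=msk(s);blk=(Sa<60)&(V>120)
    for row in ((140,150,162) if n=="before" else (137,145,160)): 
        print(n,row,"".join("W" if q else "." for q in blk[row,255:325]))
    for col,row in(((281,140),)if n=="before" else ((290.5,140),)): print(S(onz(s,col,row,.084)))
print("tip before",S(onz(a,271.5,151,.076)))
s=dict(np.load("pics/s5.npz"));H,Sa,V=msk(s)
for ar,c,bb,mm in blobs((H>100)&(H<125)&(Sa>120)&(V>80),60): 
    if bb[0]>290 and bb[0]<320 and bb[1]<200: print("scene cap",c,bb)
print(proj(s,W(.0167,0,.14)),proj(s,W(.0167,0,.134)))
```

```text
cap 3072 [302.25, 118.74] [254, 95, 82, 67] (294.5, 125.13076782226562, 50.478939056396484) [0.02885023 0.02755269 0.14      ]
cap 1930 [285.09, 170.6] [260, 138, 70, 57] (294.0, 172.61538696289062, 40.1660270690918) [ 0.03005752 -0.01734353  0.14      ]
before 140 WWWWWWWWWWWWWWWWWWWWWWWWWWWWWWWWWWWWWWWWWWWWWWWWW....................W
before 150 WWWWWWWWWWWWWWWWW...WWWWWWWWWWWWWW.......WWWWWWWW....................W
before 162 WWWWWWWWWWWWWWWWWWWWWWWWW.WWWWWWWWWWWWWWWWWWWWWW....................WW
[0.03207964 0.01317342 0.084     ]
after 137 W............WWWWWWW.W...W.........WWWWWWWWWWWWWWWWWWWWWWWW...........
after 145 .......W..............................WWWWWWW....WWWWWWWWW............
after 160 WWWW..W.................................WWWWWWWWWWWWWWWWW.............
[0.03265007 0.00961112 0.084     ]
tip before [ 0.02205343 -0.00017352  0.076     ]
scene cap [306.67, 188.81] [300, 184, 14, 11]
[306.12002388 187.36799431] [305.93068051 189.35956285]
```

Run:
```python
from bench import bot,sensors
bot.close_job();print(sensors.read_state()["clock"])
```

```text
the job is handed in; nothing more can be done
the job is handed in; nothing more can be done
```

The blue-capped tube is upright in the shaker's slot with its flange under the blue plate. It has pushed the plunger in to the hard end. I let go of it there, raised the arm clear and handed the job in at about 32 s on the robot's clock.

**Plunger:** it moved at a steady force of about 4 N over roughly 8 mm. The force then rose to about 8 N with the tube stalled. While I was lowering the tube to the deck, the arm backed off about 1 mm. I pushed again and it stalled at the same place, within about 0.1 mm, then I released.

**Final pictures:** after release the tube stands free and upright, with its foot under the plate. The cap in the scene view is within about 1 px of where it should be for that position. The white and green tubes were in their tray places when last seen whole, before the slide; the final wrist view shows only part of the tray.

**Checks that were weaker or failed:**
- The automatic cap check in the last wrist picture failed, because the cap merged with the blue plate in the mask. I relied on the scene view and on looking at the pictures instead.
- From the pictures, the tube should stop about 1.6 mm short of where the force readings put it. That is about the size of the camera calibration error.
- Twice on the way in, the tube touched the deck with 5 to 6 N because the arm had dipped a few tenths of a millimetre. I raised it slightly each time and carried on.

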